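# Put the washed distillation parts to dry

### The arm

A 6-joint arm with a two-finger parallel gripper is mounted at the origin on the work surface. World frame = base frame: x ahead of the robot, y to its left, z up, the work surface at z = 0. Lengths are in m, angles in rad, forces in N, time in s.
With the tool pointing down it reaches from about 0.35 to 0.8 m from the base axis. Payload 7.3 kg.
Tool frame: the origin (TCP) lies between the finger pads; the fingertips stand 25 mm ahead of it and the grasp point (between the pads) lies 6 mm ahead of it (r.tip_extent is the distance from the TCP to the fingertips, in m); z points along the fingers, y is the line along which they close (so a half turn about z gives the same grasp; the last joint's range is limited). The gripper opens to 85 mm and grips with 20 to 120 N. Pads are 22 mm wide; open, the fingers measure 114 mm over their backs; the gripper's body (76 mm by 85 mm) begins 54 mm behind the grasp point. The pads swing forward as they close: fully open they stand 13 mm farther back than shut.
Start: joints at [-1.291, 0.342, 1.524, -0, 1.275, -0.146], TCP at [0.217, -0.478, 0.236] pointing down, gripper open.
Joint ranges: [-2.53, 2.53], [-0.77, 2.02], [0.04, 2.7], [-1, 4.14], [0.28, 2.66], [-3.11, 3.11]. Speed limits (rad/s): [2.57, 2.57, 3.14, 3.14, 3.14, 3.14].

### API

Orientations are given as a unit quaternion [x, y, z, w].
In Python, from workcell import r, command_gripper, optics gives the robot as it stands. The module is installed in compiled form; this text tells all that it offers. Calls block until the motion is done:
- r.reach(position, orientation): joint-space move of the TCP to a pose.
- r.move_straight(position, orientation=None, speed=0.15, max_force=None): straight line of the TCP; orientation=None keeps the orientation; speed is the mean speed in m/s. With max_force (N) it stops when the force on the tool has changed by that much, and returns True; else False.
- r.movej(angles): joint-space move.
- command_gripper(opening, force=None): finger opening in m; force is the grip in N (None keeps the last); returns when the fingers have stopped.
- r.hold(seconds).
- r.solve_ik(position, orientation): joint angles nearest the present ones, or None.
- r.read_state(): the state.
- optics.get_image(name): name is "side" or "top"; returns (picture, depth): 420x560x3 uint8, red, green, blue; 420x560 float32, m along the optical axis (not along the pixel's ray), 0 where there is no reading.
- optics.camera_model(name): a dict with "K" (3x3 intrinsics, pixels), "R" (3x3) and "t" (3): a world point X has camera coordinates R X + t. Camera axes: x right, y down, z forward; pixel columns grow to the right and rows downward; lengths in m; the calibration is good to about 2 mm. A picture is of the moment at which its call begins. camera_model takes no time and is no camera call.
A pose or a line that the arm cannot do raises r.PlanningError and nothing moves.
- r.finish_job(): hands the job in; it is judged then, once.
The state is a dict: "time_s": time; "joint_positions": joint angles; "dq": joint speeds; "tau": joint torques, N m; "eef_pos": TCP position; "eef_rot": TCP orientation; "contact_force": force on the tool from outside, world axes, zero at the start; "torque": the same for the moment, N m; "grip_width": finger opening in m; "grip_force": force on a finger pad.
Only numpy, scipy, OpenCV 4.12 (cv2) and the standard library are available. Lean on these libraries where they do the work, as an engineer would, in place of code of your own. Each camera call takes 0.05 s, during which the arm holds its last target. There are 200 camera calls.

### The job

Put the washed parts to dry: hang the cork flask rests that stand in the rack by their holes, lug up, on the hook of the red stand, largest first and pushed back against the stop disc, then the next smaller one close up to it, and so on, letting each go before you hang the next. Spread the heaped rubber bungs over the drying tray in one even layer, each on the tray's floor and at least a bung's width clear of every other. Leave the beaker, the wash bottle and the amber jar standing where they are.

Things in the scene. Friction and masses are not known exactly. Their poses are not given: they have to be found in the camera images.
- hook_root (a point): axis of the hook rod at the face of the stop disc (34 mm across). Fixed. The hook is a level rod 10 mm thick, 190 mm above the bench, running 140 mm from here along this frame's -x (roughly to the robot), then turned up: the tip ends 153 mm along -x, its top 20 mm above the rod's axis. z up. Behind the disc (+x) nothing of the stand rises over 25 mm above the rod's axis
- rest_1: largest cork flask rest, perhaps absent: upright plate 106 mm wide (y), 116 high (z), 24 thick (x); 40 mm round hole through it along x, centre 84 mm above the origin; on the top edge a grip lug 26 mm wide (y), 24 thick, 45 high. Origin: middle of bottom edge; z up. About 143 g. Starts in a rack slot; hung, its origin is 99 mm below the rod's axis, x along the rod
- rest_2: second largest cork flask rest, perhaps absent: upright plate 92 mm wide (y), 108 high (z), 24 thick (x); 40 mm round hole through it along x, centre 76 mm above the origin; on the top edge a grip lug 26 mm wide (y), 24 thick, 45 high. Origin: middle of bottom edge; z up. About 136 g. Starts in a rack slot; hung, its origin is 91 mm below the rod's axis, x along the rod
- rest_3: third largest cork flask rest, perhaps absent: upright plate 78 mm wide (y), 100 high (z), 24 thick (x); 40 mm round hole through it along x, centre 68 mm above the origin; on the top edge a grip lug 26 mm wide (y), 24 thick, 45 high. Origin: middle of bottom edge; z up. About 129 g. Starts in a rack slot; hung, its origin is 83 mm below the rod's axis, x along the rod
- rest_4: smallest cork flask rest, perhaps absent: upright plate 64 mm wide (y), 92 high (z), 24 thick (x); 40 mm round hole through it along x, centre 60 mm above the origin; on the top edge a grip lug 26 mm wide (y), 24 thick, 45 high. Origin: middle of bottom edge; z up. About 122 g. Starts in a rack slot; hung, its origin is 75 mm below the rod's axis, x along the rod
- rack: fixed white plastic rack, 230 x 130 mm: floor 12 mm high, four slots 28 mm wide between ribs that reach 33 mm above the bench, slot centres at x = -87, -29, 29 and 87 mm, slots running along y. Origin: middle of its underside; the rests' x axes lie along its x axis
- tray: fixed white drying tray, outside 190 mm (x) by 260 mm (y), walls 5 mm thick and 20 mm high, floor 5 mm thick. Origin: middle of its underside
- bung_1: bored rubber bung (all six alike, some perhaps absent): red-brown, 34 mm across at the foot, 29 mm at its top, 28 mm high, with a white stub rod 12 mm across rising from its middle to 64 mm above the foot. Origin: centre of the foot; z along the stub. 45 g. Starts standing in a close heap in the tray
- bung_2: bored rubber bung (all six alike, some perhaps absent): red-brown, 34 mm across at the foot, 29 mm at its top, 28 mm high, with a white stub rod 12 mm across rising from its middle to 64 mm above the foot. Origin: centre of the foot; z along the stub. 45 g. Starts standing in a close heap in the tray
- bung_3: bored rubber bung (all six alike, some perhaps absent): red-brown, 34 mm across at the foot, 29 mm at its top, 28 mm high, with a white stub rod 12 mm across rising from its middle to 64 mm above the foot. Origin: centre of the foot; z along the stub. 45 g. Starts standing in a close heap in the tray
- bung_4: bored rubber bung (all six alike, some perhaps absent): red-brown, 34 mm across at the foot, 29 mm at its top, 28 mm high, with a white stub rod 12 mm across rising from its middle to 64 mm above the foot. Origin: centre of the foot; z along the stub. 45 g. Starts standing in a close heap in the tray
- bung_5: bored rubber bung (all six alike, some perhaps absent): red-brown, 34 mm across at the foot, 29 mm at its top, 28 mm high, with a white stub rod 12 mm across rising from its middle to 64 mm above the foot. Origin: centre of the foot; z along the stub. 45 g. Starts standing in a close heap in the tray
- bung_6: bored rubber bung (all six alike, some perhaps absent): red-brown, 34 mm across at the foot, 29 mm at its top, 28 mm high, with a white stub rod 12 mm across rising from its middle to 64 mm above the foot. Origin: centre of the foot; z along the stub. 45 g. Starts standing in a close heap in the tray
- beaker: small glass beaker, 60 mm across, 70 mm high, a bystander. Origin: centre of its underside
- wash_bottle: white wash bottle with red cap, 64 mm across, 170 mm high, a bystander. Origin: centre of its underside
- jar: amber glass jar, 60 mm across, 75 mm high, a bystander. Origin: centre of its underside
Not all that is in view belongs to the job. What is shaped like the bung_1 but blue or purple is not meant. What is shaped like the rest_3 but turquoise is not meant.

How it is judged:
On the way, in this order (a step that is already met when the one before it is completed fails the run):
1. the largest flask rest hangs on the hook, released, against the stop disc (x of rest_1 in the frame of hook_root between -0.13 and 0.004 m and y of rest_1 in the frame of hook_root between -0.012 and 0.012 m and z of rest_1 in the frame of hook_root between -0.107 and -0.091 m and angle between rest_1's own z axis and vertical below 0.15 rad and contact force between the fingers and rest_1 below 0.3 N and linear speed of rest_1 below 0.03 m/s and x of rest_1 in the frame of hook_root above -0.028 m), for 0.3 s.
2. the second largest flask rest hangs on the hook, released, close up to the one before (or to the stop disc if it is the first) (x of rest_2 in the frame of hook_root between -0.13 and 0.004 m and y of rest_2 in the frame of hook_root between -0.012 and 0.012 m and z of rest_2 in the frame of hook_root between -0.099 and -0.083 m and angle between rest_2's own z axis and vertical below 0.15 rad and contact force between the fingers and rest_2 below 0.3 N and linear speed of rest_2 below 0.03 m/s and (x of rest_2 in the frame of hook_root above -0.028 m or x of rest_2 in the frame of rest_1 between -0.04 and 0.04 m)), for 0.3 s.
3. the third largest flask rest hangs on the hook, released, close up to the one before (or to the stop disc if it is the first) (x of rest_3 in the frame of hook_root between -0.13 and 0.004 m and y of rest_3 in the frame of hook_root between -0.012 and 0.012 m and z of rest_3 in the frame of hook_root between -0.091 and -0.075 m and angle between rest_3's own z axis and vertical below 0.15 rad and contact force between the fingers and rest_3 below 0.3 N and linear speed of rest_3 below 0.03 m/s and (x of rest_3 in the frame of hook_root above -0.028 m or x of rest_3 in the frame of rest_1 between -0.04 and 0.04 m or x of rest_3 in the frame of rest_2 between -0.04 and 0.04 m)), for 0.3 s.
4. the smallest flask rest hangs on the hook, released, close up to the one before (or to the stop disc if it is the first) (x of rest_4 in the frame of hook_root between -0.13 and 0.004 m and y of rest_4 in the frame of hook_root between -0.012 and 0.012 m and z of rest_4 in the frame of hook_root between -0.083 and -0.067 m and angle between rest_4's own z axis and vertical below 0.15 rad and contact force between the fingers and rest_4 below 0.3 N and linear speed of rest_4 below 0.03 m/s and (x of rest_4 in the frame of hook_root above -0.028 m or x of rest_4 in the frame of rest_1 between -0.04 and 0.04 m or x of rest_4 in the frame of rest_2 between -0.04 and 0.04 m or x of rest_4 in the frame of rest_3 between -0.04 and 0.04 m)), for 0.3 s.
At the end, for the whole second after the job is handed in: Every rest present hangs still and free on the hook, largest at the back: the first within 16 mm of the stop disc, each later one within 16 mm of the one before. Every bung present rests on the floor of the tray, bungs at least 58 mm apart centre to centre (all of step 1 and all of step 2 and all of step 3 and all of step 4 and x of bung_1 in the frame of tray between -0.09 and 0.09 m and y of bung_1 in the frame of tray between -0.125 and 0.125 m and z of bung_1 in the frame of tray between -0.005 and 0.028 m and linear speed of each of bung_1, bung_2, bung_3, bung_4, bung_5, bung_6 below 0.03 m/s and horizontal distance between bung_1 and bung_2 above 0.058 m and horizontal distance between each of bung_1, bung_2 and bung_3 above 0.058 m and horizontal distance between each of bung_1, bung_2, bung_3 and bung_4 above 0.058 m and horizontal distance between each of bung_1, bung_2, bung_3, bung_4 and bung_5 above 0.058 m and horizontal distance between each of bung_1, bung_2, bung_3, bung_4, bung_5 and bung_6 above 0.058 m and x of bung_2 in the frame of tray between -0.09 and 0.09 m and y of bung_2 in the frame of tray between -0.125 and 0.125 m and z of bung_2 in the frame of tray between -0.005 and 0.028 m and x of bung_3 in the frame of tray between -0.09 and 0.09 m and y of bung_3 in the frame of tray between -0.125 and 0.125 m and z of bung_3 in the frame of tray between -0.005 and 0.028 m and x of bung_4 in the frame of tray between -0.09 and 0.09 m and y of bung_4 in the frame of tray between -0.125 and 0.125 m and z of bung_4 in the frame of tray between -0.005 and 0.028 m and x of bung_5 in the frame of tray between -0.09 and 0.09 m and y of bung_5 in the frame of tray between -0.125 and 0.125 m and z of bung_5 in the frame of tray between -0.005 and 0.028 m and x of bung_6 in the frame of tray between -0.09 and 0.09 m and y of bung_6 in the frame of tray between -0.125 and 0.125 m and z of bung_6 in the frame of tray between -0.005 and 0.028 m); the robot touches nothing.
It fails at once if the glass beaker is shifted by more than 40 mm or tipped (distance of beaker from where it was at the start of the episode above 0.04 m or angle between beaker's own z axis and vertical above 0.5 rad).
It fails at once if the wash bottle is shifted by more than 40 mm or tipped (distance of wash_bottle from where it was at the start of the episode above 0.04 m or angle between wash_bottle's own z axis and vertical above 0.5 rad).
It fails at once if the amber jar is shifted by more than 40 mm or tipped (distance of jar from where it was at the start of the episode above 0.04 m or angle between jar's own z axis and vertical above 0.5 rad).
Of rest_1, rest_2, rest_3, rest_4 only 3 to 4 are there at a start; the rules pass over those that are not, and their reading is None.
Of bung_1, bung_2, bung_3, bung_4, bung_5, bung_6 only 4 to 6 are there at a start; the rules pass over those that are not, and their reading is None.
At some moment in a run one of bung_1, bung_2, bung_3, bung_4, bung_5, bung_6 may be knocked a few centimetres aside while the robot is not near it.
It also fails if it takes over 210 s, if anything falls off the work surface, if the arm or the gripper's body presses on something with over 40 N, if the wrist force passes 120 N, or if a joint passes its speed limit or range.

## Working session

There is one attempt and no reset: what is moved stays moved. The work goes in short steps, each a Python script; the robot and the scene stay as the last script left them, time stands still between calls to the robot, and variables do not carry over. Pictures are saved under pics/ and viewed, at most 14 in all, crops included, and the job is handed in when it is done.

```bash
mkdir -p pics; cat > h.py <<'E'
import numpy as np, cv2
from workcell import r, command_gripper, optics
def grab(n):
    im,d=optics.get_image(n); m=optics.camera_model(n)
    K,R,t=[np.array(m[k]) for k in("K","R","t")]
    v,u=np.mgrid[:420,:560]
    c=np.stack([(u-K[0,2])/K[0,0]*d,(v-K[1,2])/K[1,1]*d,d],-1)
    P=(c-t.ravel())@R   # world points
    P[d==0]=np.nan
    return im,d,P
def save(n,im): cv2.imwrite('pics/'+n+'.png',cv2.cvtColor(im,cv2.COLOR_RGB2BGR))
E
python3 - <<'E'
from h import *
for n in("top","side"):
    im,d,P=grab(n); save(n+'0',im); np.savez(n+'0',im=im,d=d,P=P)
    m=optics.camera_model(n); print(n,np.round(m["K"],1).tolist(),(-np.array(m["R"]).T@np.array(m["t"])).round(3),np.array(m["R"])[2].round(2),(d==0).mean())
print(r.read_state()["time_s"],r.tip_extent)
E
```

```text
top [[439.9, 0.0, 277.4], [0.0, 439.9, 206.8], [0.0, 0.0, 1.0]] [ 4.540e-01 -1.000e-03  1.237e+00] [ 0.09 -0.02 -1.  ] 0.00421343537414966
side [[526.5, 0.0, 280.5], [0.0, 526.5, 207.5], [0.0, 0.0, 1.0]] [-0.085 -0.892  0.746] [ 0.49  0.71 -0.5 ] 0.004060374149659864
0.1 0.025
```

View pics/top0.png

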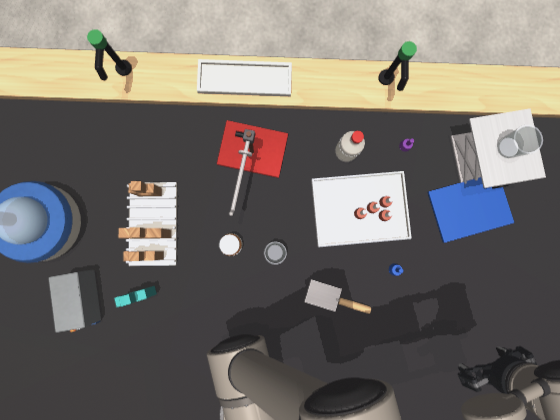

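View pics/side0.png

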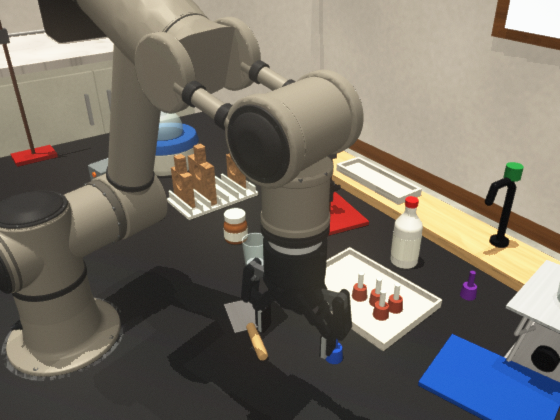

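The top view shows three cork rests in the rack at (147,188), (145,233) and (143,256). The hook rod runs from (247,150) to (232,213). Four red-brown bungs stand in the tray near (361,213), (374,207), (386,201) and (385,215). The jar is at (230,244), the beaker at (275,253) and the bottle at (350,147). Next I'll get metric poses.

```bash
python3 - <<'E'
from h import *
z=np.load('top0.npz'); im,d,P=z['im'],z['d'],z['P']
hsv=cv2.cvtColor(im,cv2.COLOR_RGB2HSV); H,S,V=[hsv[...,i].astype(int) for i in range(3)]
v,u=np.mgrid[:420,:560]
box=lambda a,b,c,e:(u>a)&(u<b)&(v>c)&(v<e)
def rect(m,zmin,zmax,name):
    m=m&(P[...,2]>zmin)&(P[...,2]<zmax)
    q=P[m][:,:2].astype(np.float32); print(name,m.sum(),[np.round(x,4) for x in cv2.minAreaRect(q)])
    return q
white=(S<50)&(V>120)
rect(white&box(310,415,165,250),.012,.03,'tray')
rect(white&box(115,182,175,270),.02,.04,'rack')
# rests
for a,c in((180,197),(224,242),(246,264)):
    m=box(110,172,c-(c-a),c)&(S>90)&(P[...,2]>.05)
    zz=P[m][:,2]; print('rest',m.sum(),np.histogram(zz,bins=np.arange(.05,.19,.005)))
    top=zz.max(); 
    rect(m,np.percentile(zz,97)-.012,.3,'lug'); rect(m,.095,.135,'plate top')
# hook
m=box(222,256,140,220)&(P[...,2]>.17)&(P[...,2]<.23); q=P[m]
print('hook',m.sum())
w=q[(q[:,2]<.2)]; 
for lo in np.arange(q[:,0].min(),q[:,0].max(),.01):
    k=q[(q[:,0]>=lo)&(q[:,0]<lo+.01)]
    if len(k): print(round(lo,3),len(k),np.median(k,0).round(4),k[:,1].min().round(3),k[:,1].max().round(3),k[:,2].max().round(3))
# bungs: stub tops
m=box(330,410,185,235)&(P[...,2]>.06)
n,l,s,c=cv2.connectedComponentsWithStats(m.astype(np.uint8))
for i in range(1,n): print('stub',s[i,4],c[i].round(1),np.nanmedian(P[l==i],0).round(4))
m=box(330,410,185,235)&(P[...,2]>.025)
n,l,s,c=cv2.connectedComponentsWithStats(m.astype(np.uint8));print(n,s[:,4])
E
```

```text
tray 718 [array([ 0.5677, -0.2565]), array([0.1904, 0.2613]), np.float64(6.7292)]
rack 739 [array([0.5089, 0.3225]), array([0.2118, 0.1316]), np.float64(2.7122)]
rest 341 (array([20, 12, 15,  3,  4,  9,  8,  4,  3,  6, 63, 47,  3,  6, 14,  3,  7,
        5,  9, 69, 30,  1,  0,  0,  0,  0,  0,  0]), array([0.05 , 0.055, 0.06 , 0.065, 0.07 , 0.075, 0.08 , 0.085, 0.09 ,
       0.095, 0.1  , 0.105, 0.11 , 0.115, 0.12 , 0.125, 0.13 , 0.135,
       0.14 , 0.145, 0.15 , 0.155, 0.16 , 0.165, 0.17 , 0.175, 0.18 ,
       0.185, 0.19 ]))
lug 110 [array([0.5944, 0.3316]), array([0.0222, 0.0261]), np.float64(2.433)]
plate top 149 [array([0.5939, 0.3321]), array([0.0645, 0.0235]), np.float64(89.0753)]
rest 457 (array([  3,   3,   4,   3,   5,  12,   9,   2,   9,  10,   8,   4,   8,
        13,   9, 155,  66,   3,   5,   4,   6,   3,   5,   8,  79,  21,
         0,   0]), array([0.05 , 0.055, 0.06 , 0.065, 0.07 , 0.075, 0.08 , 0.085, 0.09 ,
       0.095, 0.1  , 0.105, 0.11 , 0.115, 0.12 , 0.125, 0.13 , 0.135,
       0.14 , 0.145, 0.15 , 0.155, 0.16 , 0.165, 0.17 , 0.175, 0.18 ,
       0.185, 0.19 ]
[... 1237 characters left out ...]

0.626 18 [0.6323 0.0698 0.1953] 0.065 0.075 0.198
0.636 16 [0.642  0.0679 0.1941] 0.063 0.073 0.199
0.646 18 [0.6506 0.0669 0.1948] 0.063 0.073 0.199
0.656 17 [0.6608 0.0637 0.1938] 0.061 0.069 0.199
0.666 43 [0.6733 0.0593 0.1955] 0.047 0.073 0.208
0.676 30 [0.6776 0.0652 0.2023] 0.045 0.079 0.21
0.686 17 [0.6898 0.0596 0.1947] 0.055 0.065 0.199
0.696 24 [0.7022 0.0554 0.1946] 0.044 0.063 0.198
0.706 3 [0.7074 0.0636 0.1822] 0.044 0.066 0.185
stub 20 [390.  199.1] [ 0.589  -0.3232  0.0695]
stub 20 [377.  205.1] [ 0.5717 -0.2885  0.0692]
stub 19 [364.  211.2] [ 0.5543 -0.2536  0.0689]
stub 18 [389.8 213.5] [ 0.5501 -0.3236  0.0687]
8 [234815      1     95     95      1     95     97      1]
```

```bash
cat >> h.py <<'E'
from scipy.spatial.transform import Rotation as Ro
def down(yaw):   # tool down, closing line along the yawed y axis
    return (Ro.from_euler('z',yaw)*Ro.from_euler('x',np.pi)).as_quat()
HY=-np.arctan(.2005); ROOT=np.array([.675,.0609]); HX=np.array([np.cos(HY),np.sin(HY)])
RY=np.radians(1.8); UP=.37
def hk(x,z): return [*(ROOT+x*HX),z]
def pick(x,y,ptop):
    q=down(RY); zc=ptop+.031
    command_gripper(.085,60)
    r.reach([x,y,UP],q); r.move_straight([x,y,zc],speed=.15)
    command_gripper(0,60); s=r.read_state(); print('grip',s['grip_width'],s['grip_force'],s['time_s'])
    r.move_straight([x,y,UP],speed=.15)
    print('lifted',r.read_state()['grip_width'])
def hang(xt):
    q=down(HY)
    r.reach(hk(-.19,UP),q); r.move_straight(hk(-.19,.2605),speed=.15)
    print('in',r.move_straight(hk(xt,.2605),speed=.06,max_force=8))
    x,z=hookpos(); print('hit at',x,z)
    print('down',r.move_straight(hk(x-.001,.236),speed=.03,max_force=4),hookpos())
def release():
    command_gripper(.085); r.hold(.6); x,_=hookpos()
    r.move_straight(hk(x,UP),speed=.15); print(r.read_state()['time_s'])
def hookpos():
    p=np.array(r.read_state()['eef_pos']); return round(float((p[:2]-ROOT)@HX),4),round(float(p[2]),4)
E
python3 - <<'E'
from h import *
s=r.read_state(); p=s['eef_pos']
r.move_straight([p[0],p[1],UP])
pick(.4787,.321,.128)
for x,z in((-.19,UP),(-.19,.26),(-.012,.26)): 
    j=r.solve_ik(hk(x,z),down(HY)); print(None if j is None else np.round(j,2))
r.reach(hk(-.19,UP),down(HY)); r.move_straight(hk(-.19,.2605),speed=.15)
im,d,P=grab('side'); save('pre1',im)
E
```

```text
grip 0.02428081689319663 60.252830386161804 6.4417
lifted 0.024734045704270603
[ 0.04  0.22  1.32 -0.    1.59  1.81]
[ 0.04  0.27  1.55 -0.    1.31  1.81]
[-0.02  0.6   1.04 -0.    1.5   1.75]
```

View pics/pre1.png

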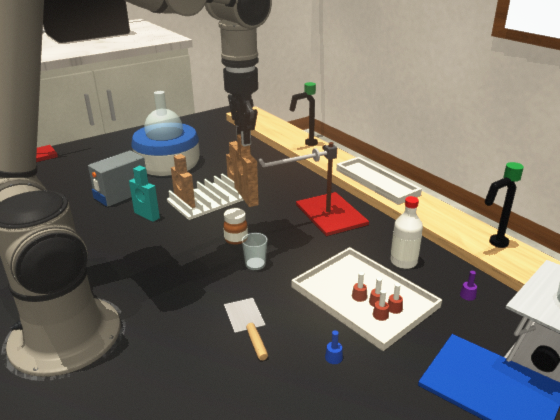

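The rest is gripped upright at about (245,175), with the hook tip just in front of it at (262,163). I'll push it on.

```bash
python3 - <<'E'
from h import *
hang(-.010)
im,d,P=grab('side'); save('on1',im[90:250,180:400].repeat(3,0).repeat(3,1))
E
```

```text
in False
hit at -0.0119 0.2605
down True (-0.0123, 0.2547)
```

View pics/on1.png

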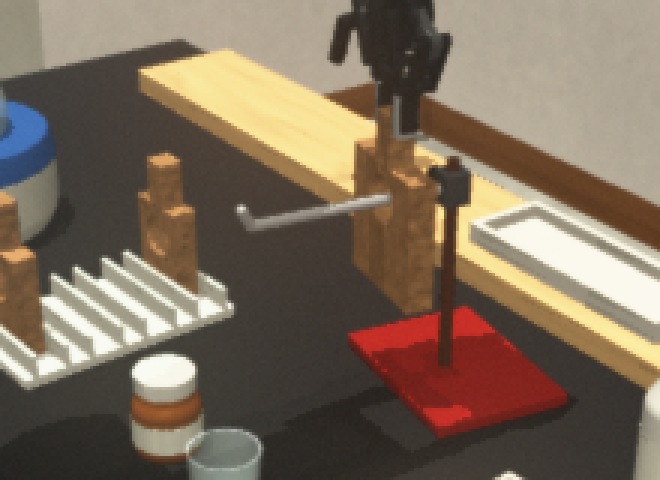

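The rest is on the rod, close to the disc. The downward move stopped early, so I'll back off slightly and continue.

```bash
python3 - <<'E'
from h import *
f=lambda:np.round(r.read_state()['contact_force'],1)
print(f()); r.hold(.4); print(f())
x,z=hookpos(); r.move_straight(hk(-.015,z),speed=.03); r.hold(.3); print(hookpos(),f())
for i in range(8):
    x,z=hookpos(); h=r.move_straight(hk(-.015,max(z-.004,.2375)),speed=.02,max_force=6); print(h,hookpos(),f())
    if z<.239 : break
E
```

```text
[-0.6  0.5 -1.9]
[ 0.1 -0.  -0.9]
(-0.015, 0.2547) [ 0.8 -0.1 -1.1]
False (-0.0151, 0.2504) [-0.8 -0.1 -1.7]
False (-0.0151, 0.2462) [ 0.9 -0.1 -1.1]
False (-0.0151, 0.242) [ 0.9  0.6 -1.6]
False (-0.0151, 0.2379) [ 0.2  0.  -2.1]
False (-0.015, 0.2377) [-0.7  0.2 -0.6]
```

```bash
sed -i 's/speed=.03,max_force=4/speed=.02,max_force=9/' h.py; python3 - <<'E'
from h import *
print(r.move_straight(hk(-.015,.2355),speed=.01,max_force=5),hookpos(),r.read_state()['contact_force'])
release()
im,d,P=grab('side'); save('rel1',im[90:250,180:400].repeat(3,0).repeat(3,1))
hsv=cv2.cvtColor(im,cv2.COLOR_RGB2HSV)
m=(hsv[...,0]<18)&(hsv[...,1]>90); m[:,:275]=0; m[:90]=0; m[220:]=0; m[:,345:]=0
q=P[m]; q=q[(q[:,2]<.3)&(q[:,2]>.05)&(q[:,0]<.72)&(q[:,0]>.5)]
hx=(q[:,:2]-ROOT)@HX; hy=(q[:,:2]-ROOT)@[-HX[1],HX[0]]
print(len(q),np.percentile(hx,[1,5,50,95]).round(4),np.percentile(hy,[2,98]).round(4),np.percentile(q[:,2],[1,99]).round(4))
E
```

```text
True (-0.015, 0.2376) [-0.30752888  0.56735491  4.08480504]
19.8917
1590 [-0.0285 -0.0279 -0.0236  0.042 ] [-0.0573  0.0458] [0.0627 0.2512]
```

View pics/rel1.png

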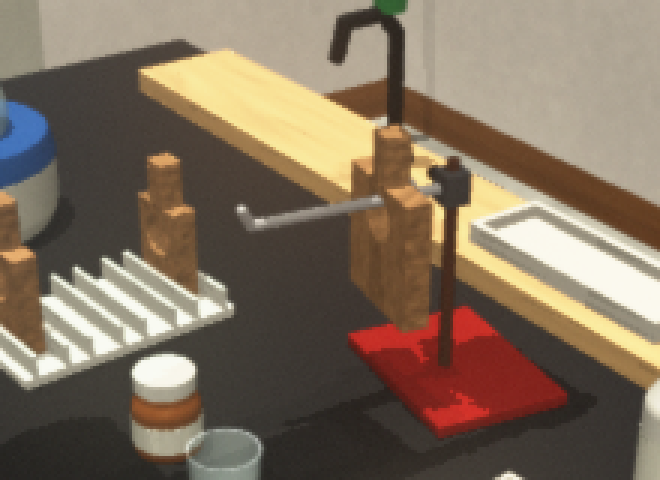

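Rest 1 hangs plumb and free at (400,230) in the crop, close to the disc, with its front face at about -28 mm on the rod. Rest_3 is next; rest_2 is absent.

```bash
cat >> h.py <<'E'
def hung(n):
    im,d,P=grab('side'); save(n,im[90:250,180:400].repeat(3,0).repeat(3,1))
    hsv=cv2.cvtColor(im,cv2.COLOR_RGB2HSV)
    m=(hsv[...,0]<18)&(hsv[...,1]>90)
    q=P[m]; a=(q[:,:2]-ROOT)@HX; b=(q[:,:2]-ROOT)@[-HX[1],HX[0]]
    k=(a>-.15)&(a<.02)&(abs(b)<.07)&(q[:,2]>.05)
    print('front',np.percentile(a[k],[1,5]).round(4)); l=k&(q[:,2]>.215)
    print('lug tops hist',np.histogram(a[l],bins=np.arange(-.11,.02,.01)),np.percentile(b[l],[3,97]).round(4))
E
python3 - <<'E'
from h import *
pick(.421,.325,.112); hang(-.045); release(); hung('rel3')
E
```

```text
grip 0.024751126917588004 59.37793850898743 23.7333
lifted 0.024581540748925587
in False
hit at -0.0451 0.2606
down True (-0.0461, 0.2377)
33.1833
front [-0.0595 -0.0586]
lug tops hist (array([  0,   0,   0,   0,   0, 108,  66,  39,  84,  63,  38,   0]), array([-1.10000000e-01, -1.00000000e-01, -9.00000000e-02, -8.00000000e-02,
       -7.00000000e-02, -6.00000000e-02, -5.00000000e-02, -4.00000000e-02,
       -3.00000000e-02, -2.00000000e-02, -1.00000000e-02, -5.55111512e-17,
        1.00000000e-02])) [-0.019  0.006]
```

View pics/rel3.png

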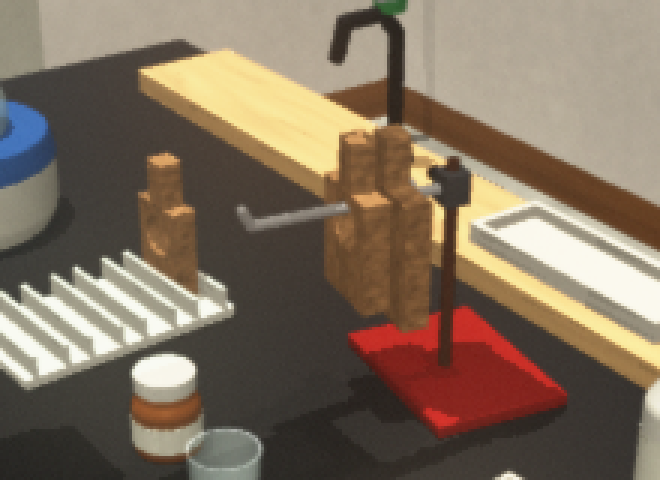

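Rests 1 and 3 hang plumb side by side at about 31 mm pitch. The smallest is next.

```bash
python3 - <<'E'
from h import *
pick(.594,.332,.104); hang(-.0755); release(); hung('rel4')
im,d,P=grab('side')
a=(P[...,:2]-ROOT)@HX; b=(P[...,:2]-ROOT)@np.array([-HX[1],HX[0]])
k=(a>-.135)&(a<-.1)&(abs(b)<.03)&(P[...,2]>.17)&(P[...,2]<.215); print('rod b side',np.percentile(b[k],[5,50,95]).round(4),k.sum())
E
```

```text
grip 0.024702326489277848 59.67997133731842 36.775
lifted 0.02428549645170161
in False
hit at -0.0757 0.2606
down True (-0.0767, 0.2377)
45.8083
front [-0.0889 -0.0877]
lug tops hist (array([  0,   0, 103,  67,  42,  90,  68,  40,  83,  63,  41,   0]), array([-1.10000000e-01, -1.00000000e-01, -9.00000000e-02, -8.00000000e-02,
       -7.00000000e-02, -6.00000000e-02, -5.00000000e-02, -4.00000000e-02,
       -3.00000000e-02, -2.00000000e-02, -1.00000000e-02, -5.55111512e-17,
        1.00000000e-02])) [-0.0187  0.0064]
rod b side [-0.0098 -0.0067 -0.001 ] 56
```

View pics/rel4.png

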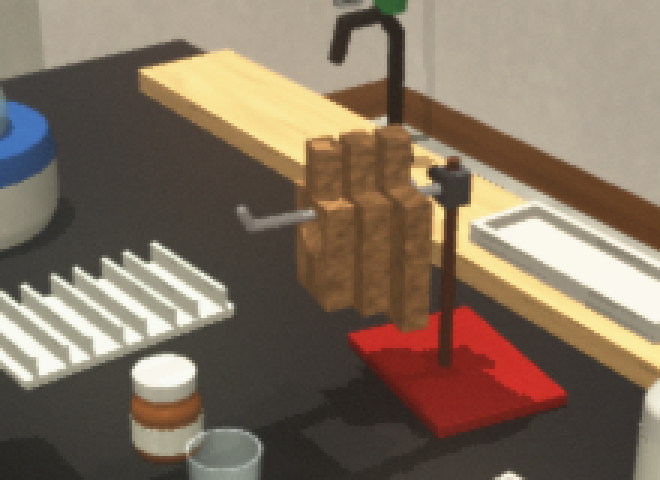

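All three rests hang with about 30 mm pitch. Their apparent sideways offset also shows on the rod itself, so it is a camera bias. On to the bungs, with a fresh picture before each pick.

```bash
cat >> h.py <<'E'
TR=np.array([.5677,-.2565]); TY=np.radians(6.73); Rt=np.array([[np.cos(TY),-np.sin(TY)],[np.sin(TY),np.cos(TY)]])
def bungs(name=None):
    im,d,P=grab('top'); 
    if name: save(name,im[130:290,270:450].repeat(3,0).repeat(3,1))
    L=(P[...,:2]-TR)@Rt
    m=(abs(L[...,0])<.1)&(abs(L[...,1])<.14)&(P[...,2]>.058)&(P[...,2]<.1)
    n,l,s,c=cv2.connectedComponentsWithStats(m.astype(np.uint8))
    return [np.nanmedian(P[l==i],0)[:2] for i in range(1,n) if s[i,4]>7], P, im
def inv(p): return (np.asarray(p)-TR)@Rt
def w(t): return TR+Rt@np.asarray(t)
def movebung(src,others,tgt,zt=.061):
    # closing direction that keeps the fingers clearest of the neighbours
    def clear(a,p,oth):
        e=np.array([-np.sin(a),np.cos(a)]); f=np.array([np.cos(a),np.sin(a)])
        return min([max(abs((o-p)@f)-11e-3, abs((o-p)@e)-32e-3) for o in oth]+[1])
    A=np.radians(np.arange(-85,90,5)); cl=[clear(a,src,others) for a in A]
    ok=[i for i in range(len(A)) if cl[i]>min(max(cl),.03)-1e-6]; a=A[min(ok,key=lambda i:abs(A[i]))]
    print('yaw',np.degrees(a).round(),'clear',round(max(cl),4))
    q=down(a); t=w(tgt)
    command_gripper(.03,30)
    r.reach([*src,.2],q); r.move_straight([*src,zt],speed=.12,max_force=15)
    command_gripper(0,30); print('grip',r.read_state()['grip_width'])
    r.move_straight([*src,.15],speed=.15); r.move_straight([*t,.15],speed=.15)
    r.move_straight([*t,zt+.001],speed=.08,max_force=10); print('z',r.read_state()['eef_pos'][2])
    command_gripper(.03); r.move_straight([*t,.2],speed=.15)
def away(): r.reach([.45,.0,.37],down(0)); 
E
python3 - <<'E'
from h import *
away(); B,P,im=bungs()
print([np.r_[b,inv(b)].round(4) for b in B])
hsv=cv2.cvtColor(im,cv2.COLOR_RGB2HSV); m=P[...,2]>.12; m[:,:325]=0; m[:,370:]=0; m[:125]=0; m[170:]=0
q=P[m]; print('bottle',q.min(0),q.max(0))
c=max(B,key=lambda b:inv(b)[1]); o=[b for b in B if b is not c]
movebung(c,o,(.045,.085)); away(); B,_,_=bungs('b1')
print([inv(b).round(4) for b in B],r.read_state()['time_s'])
E
```

```text
[array([ 0.5923, -0.3291,  0.0159, -0.075 ]), array([ 0.583 , -0.2914,  0.0111, -0.0364]), array([ 0.5545, -0.2534, -0.0128,  0.0046]), array([ 0.5492, -0.3233, -0.0262, -0.0642])]
bottle [ 0.71039573 -0.23561277  0.12001505] [ 0.75521652 -0.19099686  0.1746322 ]
yaw -25.0 clear 0.0365
grip 0.01050123209099609
z 0.06248509734946077
[array([0.0432, 0.0848]), array([ 0.0155, -0.0751]), array([ 0.0112, -0.0375]), array([-0.0252, -0.0628])] 55.4083
```

View pics/b1.png

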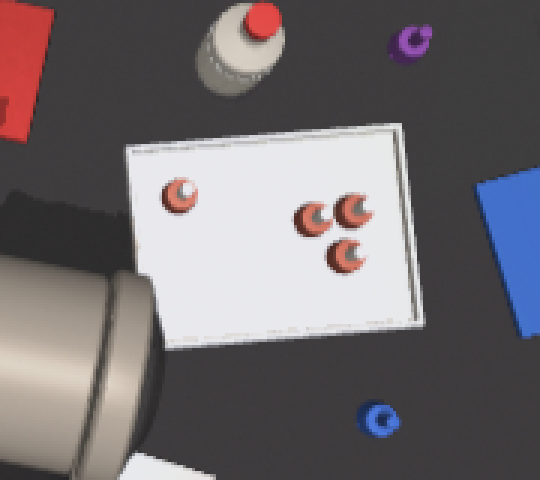

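The first bung stands at (180,195) in the crop, and the other three are at (315,218), (353,210) and (345,255). The knock has already happened to the middle one. I'll continue.

```bash
python3 - <<'E'
from h import *
for key,t in ((lambda p:p[0]+(p[1]>0),(-.05,-.085)),(lambda p:-p[0]+(p[1]>0)+(p[1]>-.06),(.05,-.085)),(lambda p:abs(p[1]+.037)+abs(p[0]-.011),(-.045,.085))):
    B,_,_=bungs(); print([inv(b).round(3) for b in B]); assert len(B)==4
    c=min(B,key=lambda b:key(inv(b))); print('pick',inv(c).round(3),'->',t)
    movebung(c,[b for b in B if b is not c],t); away()
B,_,_=bungs('b4'); print([inv(b).round(4) for b in B],r.read_state()['time_s'])
hung('final')
E
```

```text
[array([0.043, 0.085]), array([ 0.016, -0.075]), array([ 0.011, -0.036]), array([-0.026, -0.064])]
pick [-0.026 -0.064] -> (-0.05, -0.085)
yaw 15.0 clear 0.028
grip 0.00991291004262873
z 0.06250094181776983
[array([0.043, 0.085]), array([ 0.016, -0.075]), array([ 0.011, -0.036]), array([-0.05 , -0.084])]
pick [ 0.016 -0.075] -> (0.05, -0.085)
yaw -75.0 clear 0.0274
grip 0.010042414217144382
z 0.06242693330082438
[array([ 0.05 , -0.086]), array([0.044, 0.085]), array([ 0.011, -0.036]), array([-0.05 , -0.084])]
pick [ 0.011 -0.036] -> (-0.045, 0.085)
yaw 0.0 clear 0.0453
grip 0.009887460520022331
z 0.06242534396309688
[array([ 0.0499, -0.0867]), array([0.0433, 0.0853]), array([-0.0498, -0.0843]), array([-0.0446,  0.0842])] 81.2667
front [-0.0888 -0.0878]
lug tops hist (array([  0,   0, 105,  62,  37,  85,  67,  37,  79,  67,  41,   0]), array([-1.10000000e-01, -1.00000000e-01, -9.00000000e-02, -8.00000000e-02,
       -7.00000000e-02, -6.00000000e-02, -5.00000000e-02, -4.00000000e-02,
       -3.00000000e-02, -2.00000000e-02, -1.00000000e-02, -5.55111512e-17,
        1.00000000e-02])) [-0.0185  0.0047]
```

View pics/b4.png

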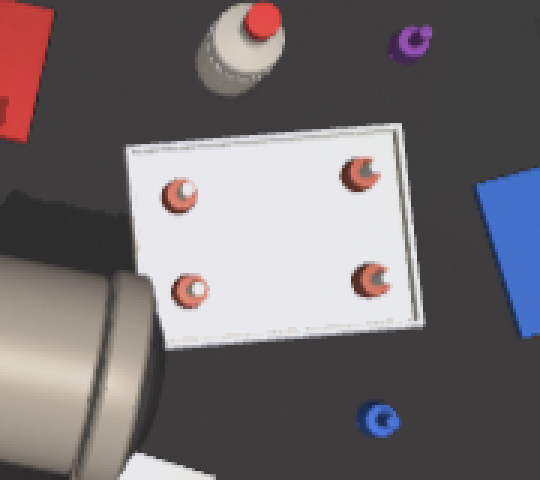

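View pics/final.png

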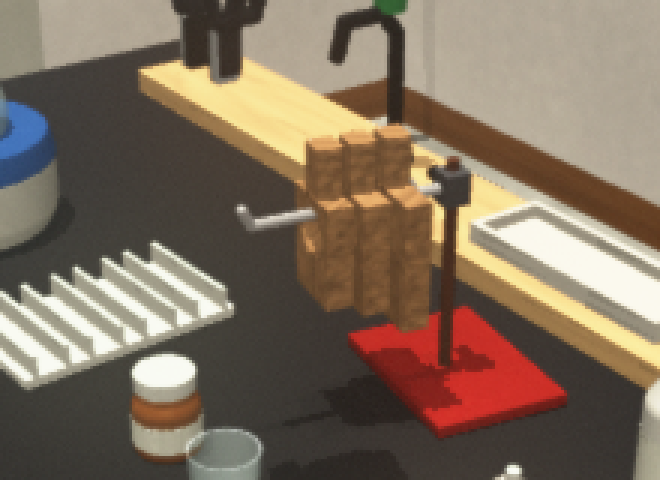

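Four bungs stand in the tray corners and three rests hang plumb. One last check from the first depth image: where the disc face lies.

```bash
python3 - <<'E'
from h import *
P=np.load('top0.npz')['P']
a=(P[...,:2]-ROOT)@HX; b=(P[...,:2]-ROOT)@np.array([-HX[1],HX[0]])
k=(abs(b)<.02)&(abs(b)>.007)&(P[...,2]>.18)&(P[...,2]<.215)&(abs(a)<.03)
print(np.c_[a[k],b[k],P[k][:,2]][np.argsort(a[k])].round(4)[:14])
k=(abs(b)<.006)&(P[...,2]>.195)&(a<-.1)&(a>-.2); print('tip',a[k].min())
E
```

```text
[[-0.0019  0.0124  0.2014]
 [-0.0013  0.018   0.193 ]
 [-0.0012  0.0083  0.1912]
 [-0.001  -0.0087  0.1853]
 [-0.0009  0.0111  0.1871]
 [-0.0009  0.0156  0.1933]
 [-0.0008  0.0077  0.2014]
 [-0.0008 -0.0092  0.1966]
 [-0.0007 -0.0138  0.1896]
 [-0.0007 -0.0071  0.2053]
 [-0.0006 -0.0112  0.1862]
 [-0.0005  0.0105  0.1972]
 [-0.0004  0.014   0.1816]
 [-0.0004  0.0124  0.2058]]
tip -0.15182586764518216
```

The disc face is at about 0 mm in my hook frame, so rest 1 at about -16 mm is well within the limit. Handing in.

```bash
python3 -c "
from h import *
print(r.finish_job(), r.read_state()['time_s'])"
```

```text
the job is handed in; nothing more can be done
the job is handed in; nothing more can be done
```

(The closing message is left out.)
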